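# Seat a puzzle piece with the pedal press

## Task

The yellow puzzle piece stands proud of its board in the green bench press. Seat it flush by pushing the press's red pedal right down to its stop, keep it down for a moment, then let go so that the pedal springs back up. Do not press the blue pedal of the blow-off unit, and leave both pedals untouched and up at the end.

Things in the scene. Friction and masses are not known exactly. Their poses are not given: they have to be found in the camera images.
- press_pedal_pad (a point): Middle of the top of the red pad (60 wide, 80 mm long) on the green press's pedal. At rest x points level to the hinge (110 mm away) and the press, y along the hinge, z up. At rest it is 76 mm above the table, pad sloping 0.30 rad, near end up; at the firm stop the pad is level at 44 mm: it goes 32 mm down, 7 mm to -x. Push: 3 N at first, 12 N near the stop.
- press_pedal (a joint): Angle of the red pedal: 0 at rest (up), grows as it is pressed, 0.30 rad at its stop. A spring returns it to 0. It drives the press's ram 18 mm down onto the yellow piece. Nothing taller than 70 mm stands within 110 mm of the pad's middle.
- piece (a joint): How far the yellow round piece (70 mm across, 12 mm thick) has gone down into its plywood board under the ram, in m: 0 to 0.001 at the start (8 to 7 mm proud), 0.008 flush. A tight fit: it stays where it is pushed. The ram seats it as the red pedal nears its stop.
- blow_pedal (a joint): Angle of the blue pedal of the grey blow-off unit with the blue jointed nozzle: same kind and size of pedal, 0 at rest, 0.30 rad fully pressed. Not to be pressed. The two units stand left and right of the table's middle, either way round, pads at least 0.24 m apart.

How it is judged:
On the way:
1. the red pedal is held down at its stop (within 0.03 rad, about 3 mm at the pad) for 0.3 s (value of joint press_pedal above 0.27 rad), for 0.3 s.
At the end, for the whole second after the job is handed in: The yellow piece is flush with its board to about 2 mm (its joint above 0.0058 m), and the red and the blue pedal are both up (below 0.04 rad) (value of joint piece above 0.0058 m and value of joint each of press_pedal, blow_pedal below 0.04 rad); the robot touches nothing.
It fails at once if the blue blow-off pedal is pressed (0.06 rad or more) (value of joint blow_pedal above 0.06 rad).
It also fails if it takes over 29 s, if anything falls off the work surface, if the arm or the gripper's body presses on something with over 40 N, if the wrist force passes 120 N, or if a joint passes its speed limit or range.

## Robot

A 6-joint arm with a two-finger parallel gripper is mounted at the origin on the work surface. World frame = base frame: x ahead of the robot, y to its left, z up, the work surface at z = 0. Lengths are in m, angles in rad, forces in N, time in s.
With the tool pointing down it reaches from about 0.35 to 0.875 m from the base axis. Payload 15.5 kg.
Tool frame: the origin (TCP) lies at the very end of the fingers, on their centre line; the grasp point (between the pads) lies 19 mm behind it; z points along the fingers, y is the line along which they close (so a half turn about z gives the same grasp; the last joint's range is limited). The gripper opens to 85 mm and grips with 20 to 120 N. Pads are 22 mm wide; open, the fingers measure 114 mm over their backs; the gripper's body (76 mm by 85 mm) begins 54 mm behind the grasp point. The pads swing forward as they close: fully open they stand 13 mm farther back than shut.
Start: joints at [-0.096, 0.494, 1.345, -0, 1.302, -0.096], TCP at [0.625, 0, 0.231] pointing down, gripper open.
Joint ranges: [-2.91, 2.91], [-0.82, 2.16], [0.22, 2.67], [-1.22, 4.37], [0.12, 2.79], [-3.08, 3.08]. Speed limits (rad/s): [1.89, 1.89, 2.57, 3.01, 3.01, 3.01].

## Interface

Orientations are given as a 3x3 rotation matrix whose columns are the frame's x, y, z axes.
In Python, from plant import get_state, cams, bot gives the robot as it stands.
- The arm moves only by the shell command python3 -m pendant 'ROWS'. ROWS is JSON, a list of rows, each an object with "xyz": the shift along the tool's x, y, z in cm, a list of three; "turn": the turn about the tool's z in degrees; "jaw": the finger opening in cm, from 0 to 8.54. A call has 1 to 20 rows; each row is the pose to reach, as a shift and turn from the pose commanded when the call began, along the tool's axes at that moment; what a row does not reach only later rows make up. A row lasts 1/12 s, in which the tool goes at most 41.7 mm and 7.16 degrees, less where a joint would pass 70% of its speed; a pose out of reach is approached as far as the arm can. A call with a gripper value outside its range is refused whole. The fingers move at their own pace and stop on an object; the grip force is fixed at half the most. Time passes only in rows, so rows that repeat a pose let the fingers close. It gives the time, the measured TCP pose, the force, the opening and the grip force at its end, in the units of the state.
- get_state(): the state, without advancing time (a new reading comes with each control period).
- cams.get_image(name): name is "scene" or "side" or "wrist"; returns a dict with "image" (420x560x3 uint8, red, green, blue), "intrinsics" (3x3 intrinsics, pixels), "xyz" and "attitude" of the camera in the world; the wrist camera has in their place "hand_eye" (4x4, takes a point from camera to tool coordinates, whose origin is the TCP and whose axes are the flange's). Camera axes: x right, y up, looking along -z (the intrinsics and any distortion apply to the point x, -y, -z); pixel columns grow to the right and rows downward; lengths in m; the calibration is good to about 2 mm. A picture is of the moment at which its call begins: read the wrist's pose just before it. There is no depth.
- bot.job_done(): hands the job in; it is judged then, once.
The state is a dict: "time_s": time; "joints": joint angles; "dq": joint speeds; "tau": joint torques, N m; "ee_pos": TCP position; "tcp_rot": TCP orientation; "contact_force": force on the tool from outside, world axes, zero at the start; "ft_torque": the same for the moment, N m; "width": opening from 0.0 (shut) to 1.0 (fully open); "gripper_force": force on a finger pad.
Only numpy, scipy, OpenCV 4.12 (cv2) and the standard library are available. Lean on these libraries where they do the work, as an engineer would, in place of code of your own. Each camera call takes 0.05 s, during which the arm holds its last target. There are 200 camera calls.

## Working session

There is one attempt and no reset: what is moved stays moved. The work goes in short steps, Python scripts to look and compute and a shell command to move; the robot and the scene stay as the last step left them, time stands still between calls to the robot, and variables do not carry over. Pictures are saved under pics/ and viewed, at most 10 in all, crops included, and the job is handed in when it is done.

```bash
mkdir -p pics
cat > h.py <<'E'
import numpy as np,cv2
from plant import get_state,cams,bot
def rays(c,uv):
    uv=np.atleast_2d(uv).astype(float);K=np.array(c["intrinsics"])
    d=np.c_[(uv[:,0]-K[0,2])/K[0,0],-(uv[:,1]-K[1,2])/K[1,1],-np.ones(len(uv))]
    return np.array(c["xyz"]),d@np.array(c["attitude"]).T
def onplane(c,uv,z):
    o,d=rays(c,uv);return o+d*((z-o[2])/d[:,2])[:,None]
E
python3 - <<'E'
from h import *
ims=[]
s=get_state();print(s["time_s"],s["ee_pos"],s["tcp_rot"])
for n in("scene","side"):
    c=cams.get_image(n);print(n,{k:(np.array(v).tolist()) for k,v in c.items() if k!="image"})
    cv2.imwrite(f"pics/{n}.png",c["image"][:,:,::-1])
    np.save(n+".npy",c,allow_pickle=True)
    hsv=cv2.cvtColor(c["image"],cv2.COLOR_RGB2HSV)
    m=((hsv[...,0]<8)|(hsv[...,0]>172))&(hsv[...,1]>150)&(hsv[...,2]>70)
    N,l,st,ce=cv2.connectedComponentsWithStats(m.astype(np.uint8))
    for i in range(1,N):
        if st[i,4]>60: print(st[i],ce[i],onplane(c,ce[i],.076))
E
```

```text
0.0 [6.24648034e-01 2.12703489e-05 2.30693068e-01] [[ 3.43427429e-06  9.99999270e-01 -1.20798940e-03]
 [ 9.99999993e-01 -3.28687021e-06  1.22026286e-04]
 [ 1.22022226e-04 -1.20798981e-03 -9.99999263e-01]]
scene {'intrinsics': [[485.47948418780567, 0.0, 289.43524009332805], [0.0, 485.47948418780567, 207.96593836410395], [0.0, 0.0, 1.0]], 'xyz': [1.1809663116022946, 0.5203631406258826, 0.8242522531562665], 'attitude': [[-0.6684729719790856, -0.5077804755918441, 0.5434177714624071], [0.7437144717959396, -0.46199671228353734, 0.4831643843253442], [0.005715782950315004, 0.7271299928120988, 0.6864760034978222]]}
side {'intrinsics': [[479.9657700381185, 0.0, 269.0185960684292], [0.0, 479.9657700381185, 210.50298828614262], [0.0, 0.0, 1.0]], 'xyz': [0.3431225208018685, -0.8926621287336947, 1.0009980479105425], 'attitude': [[0.9627035081079482, 0.19397022734405997, -0.18862000525061964], [-0.2705402987075168, 0.682031200680738, -0.6794419681424153], [-0.0031467843741925846, 0.7051304788491878, 0.7090705927804491]]}
[193 151  30  12 275] [207.52363636 156.34181818] [[0.47128361 0.27048924 0.076     ]]
```

View pics/scene.png

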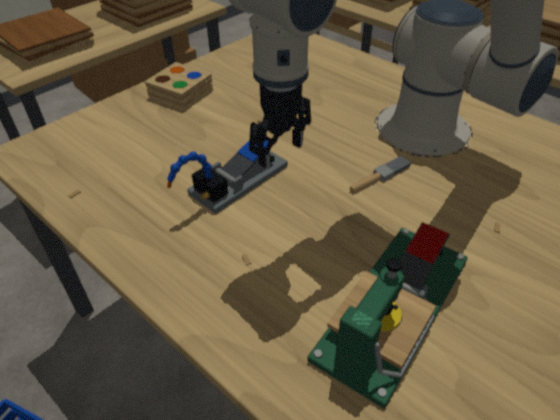

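View pics/side.png

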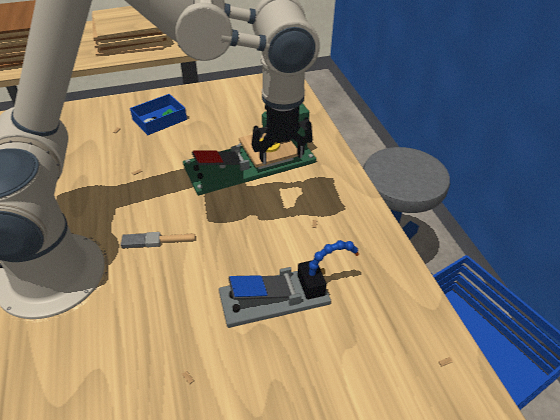

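The scene view shows the red pad near (428,243), and the side view shows it near (207,157). The blue pad is at about (247,287) in side. I'll triangulate both pads.

Run:
```python
from h import *
R={}
for n,box in(("scene",(400,215,460,275)),("side",(180,140,235,175))):
    c=np.load(n+".npy",allow_pickle=True).item();im=c["image"].astype(int)
    m=(im[...,0]>50)&(im[...,0]>3*im[...,1])&(im[...,0]>3*im[...,2])
    z=np.zeros_like(m);x0,y0,x1,y1=box;z[y0:y1,x0:x1]=1;m&=z
    ct=max(cv2.findContours(m.astype(np.uint8),0,2)[0],key=cv2.contourArea)
    r=cv2.approxPolyDP(ct,3,True)[:,0];mo=cv2.moments(ct);ce=[mo['m10']/mo['m00'],mo['m01']/mo['m00']]
    print(n,m.sum(),ce,r.tolist(),onplane(c,ce,.076));R[n]=rays(c,ce)
    print(onplane(c,r,.076).round(3).tolist())
(o1,d1),(o2,d2)=R.values();d1,d2=d1[0],d2[0]
t=np.linalg.lstsq(np.c_[d1,-d2],o2-o1,rcond=None)[0];print("tri",o1+d1*t[0],o2+d2*t[1])
c=np.load("side.npy",allow_pickle=True).item();print("blue",onplane(c,[247,287],.076))
```

```text
scene 926 [426.9032933561774, 242.84389872453835] [[422, 224], [406, 250], [432, 262], [447, 233]] [[0.47420688 0.27735626 0.076     ]]
[[0.432, 0.241, 0.076], [0.521, 0.256, 0.076], [0.513, 0.312, 0.076], [0.42, 0.295, 0.076]]
side 284 [207.22266666666667, 156.392] [[193, 152], [199, 162], [222, 161], [216, 151]] [[0.47035165 0.27050117 0.076     ]]
[[0.432, 0.304, 0.076], [0.441, 0.251, 0.076], [0.509, 0.236, 0.076], [0.501, 0.289, 0.076]]
tri [0.47051257 0.27608604 0.07208881] [0.47093122 0.27579973 0.07178636]
blue [[ 0.47099735 -0.23589014  0.076     ]]
```

```bash
python3 -m pendant '[{"xyz":[4,-4,0],"turn":0,"jaw":0},{"xyz":[7,-7,0],"turn":0,"jaw":0},{"xyz":[10,-10,0],"turn":0,"jaw":0},{"xyz":[13,-13,0],"turn":0,"jaw":0},{"xyz":[16,-15.4,0],"turn":0,"jaw":0},{"xyz":[20,-15.4,0],"turn":0,"jaw":0},{"xyz":[24,-15.4,1],"turn":0,"jaw":0},{"xyz":[26,-15.4,3],"turn":0,"jaw":0},{"xyz":[27.5,-15.4,5],"turn":0,"jaw":0},{"xyz":[27.5,-15.4,7],"turn":0,"jaw":0},{"xyz":[27.5,-15.4,8],"turn":0,"jaw":0},{"xyz":[27.5,-15.4,8],"turn":0,"jaw":0},{"xyz":[27.5,-15.4,8],"turn":0,"jaw":0},{"xyz":[27.5,-15.4,8],"turn":0,"jaw":0},{"xyz":[27.5,-15.4,8],"turn":0,"jaw":0},{"xyz":[27.5,-15.4,8],"turn":0,"jaw":0}]'
python3 - <<'E'
from h import *
s=get_state();c=cams.get_image("wrist");H=np.array(c["hand_eye"]);T=np.eye(4);T[:3,:3]=s["tcp_rot"];T[:3,3]=s["ee_pos"]
W=T@H;c["xyz"]=W[:3,3];c["attitude"]=W[:3,:3]
im=c["image"].astype(int);m=(im[...,0]>50)&(im[...,0]>3*im[...,1])&(im[...,0]>3*im[...,2])
ct=max(cv2.findContours(m.astype(np.uint8),0,2)[0],key=cv2.contourArea);r=cv2.approxPolyDP(ct,8,True)[:,0]
print(s["ee_pos"],s["contact_force"],s["width"],r.tolist(),onplane(c,r,.076).round(3).tolist())
cv2.imwrite("pics/w1.png",c["image"][:,:,::-1])
E
```

```text
time_s: 1.43
ee_pos: [0.4716, 0.2748, 0.1523]
tcp_rot: [[0.001, 1.0, 0.001], [1.0, -0.001, 0.001], [0.001, 0.001, -1.0]]
contact_force: [0.6, -0.4, 0.4]
width: 0.002
gripper_force: 0.0
[0.4715995  0.27483115 0.15228274] [ 0.56324728 -0.38620504  0.37269193] 0.0017224428983495263 [[328, 164], [217, 183], [232, 265], [264, 241], [297, 250], [334, 240]] [[0.505, 0.31, 0.076], [0.43, 0.297, 0.076], [0.438, 0.236, 0.076], [0.462, 0.255, 0.076], [0.485, 0.248, 0.076], [0.511, 0.256, 0.076]]
```

View pics/w1.png

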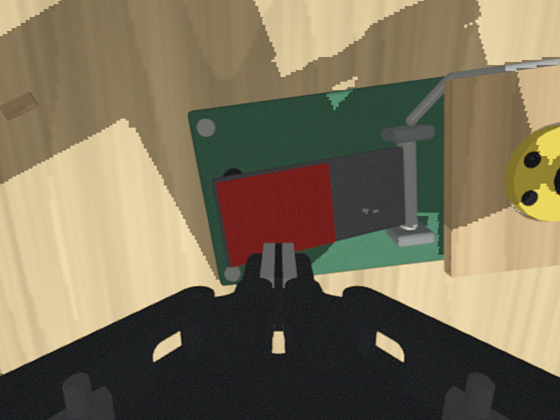

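The wrist view shows the red pad's corners at (217,183), (328,164), (334,240) and (232,265). That puts its middle at about (0.471, 0.274), right under the fingers, so I'll press now.

```bash
python3 -m pendant '[{"xyz":[0,0,2],"turn":0,"jaw":0},{"xyz":[0,0,4],"turn":0,"jaw":0},{"xyz":[0,0,6],"turn":0,"jaw":0},{"xyz":[0,0,7],"turn":0,"jaw":0},{"xyz":[0,-0.1,7.5],"turn":0,"jaw":0},{"xyz":[0,-0.2,8],"turn":0,"jaw":0},{"xyz":[0,-0.3,8.5],"turn":0,"jaw":0},{"xyz":[0,-0.4,9],"turn":0,"jaw":0},{"xyz":[0,-0.5,9.5],"turn":0,"jaw":0},{"xyz":[0,-0.6,10],"turn":0,"jaw":0},{"xyz":[0,-0.7,10.4],"turn":0,"jaw":0},{"xyz":[0,-0.7,10.4],"turn":0,"jaw":0},{"xyz":[0,-0.7,10.4],"turn":0,"jaw":0},{"xyz":[0,-0.7,10.4],"turn":0,"jaw":0}]'
```

```text
time_s: 2.65
ee_pos: [0.4646, 0.2751, 0.0477]
tcp_rot: [[-0.0, 1.0, 0.002], [1.0, 0.0, 0.0], [0.0, 0.002, -1.0]]
contact_force: [1.2, -3.0, 7.2]
width: 0.0
gripper_force: 3.3
```

```bash
python3 -m pendant '[{"xyz":[0,0,0.1],"turn":0,"jaw":0},{"xyz":[0,0,0.2],"turn":0,"jaw":0},{"xyz":[0,0,0.3],"turn":0,"jaw":0},{"xyz":[0,0,0.4],"turn":0,"jaw":0},{"xyz":[0,0,0.4],"turn":0,"jaw":0},{"xyz":[0,0,0.4],"turn":0,"jaw":0}]'
```

```text
time_s: 3.15
ee_pos: [0.4644, 0.275, 0.0439]
tcp_rot: [[-0.0, 1.0, 0.001], [1.0, 0.0, 0.0], [0.0, 0.001, -1.0]]
contact_force: [-1.1, -5.0, 11.1]
width: -0.004
gripper_force: 5.6
```

```bash
python3 -m pendant '[{"xyz":[0,0,0.1],"turn":0,"jaw":0},{"xyz":[0,0,0.2],"turn":0,"jaw":0},{"xyz":[0,0,0.2],"turn":0,"jaw":0},{"xyz":[0,0,0.2],"turn":0,"jaw":0},{"xyz":[0,0,0.2],"turn":0,"jaw":0},{"xyz":[0,0,0.2],"turn":0,"jaw":0}]'
```

```text
time_s: 3.65
ee_pos: [0.4645, 0.275, 0.0431]
tcp_rot: [[-0.0, 1.0, 0.002], [1.0, 0.0, 0.001], [0.001, 0.002, -1.0]]
contact_force: [-7.7, -7.0, 37.9]
width: 0.003
gripper_force: 19.2
```

The force has risen to 38 N at 43 mm, so the pedal is on its stop. I'll hold there a moment and then lift off.

```bash
python3 -m pendant '[{"xyz":[0,0,0],"turn":0,"jaw":0},{"xyz":[0,0,0],"turn":0,"jaw":0},{"xyz":[0,0,0],"turn":0,"jaw":0},{"xyz":[0,0,0],"turn":0,"jaw":0},{"xyz":[0,0,0],"turn":0,"jaw":0},{"xyz":[0,0,0],"turn":0,"jaw":0},{"xyz":[0,0.2,-0.8],"turn":0,"jaw":0},{"xyz":[0,0.4,-1.6],"turn":0,"jaw":0},{"xyz":[0,0.6,-2.4],"turn":0,"jaw":0},{"xyz":[0,0.7,-3.2],"turn":0,"jaw":0},{"xyz":[0,0.7,-5],"turn":0,"jaw":0},{"xyz":[0,0,-8],"turn":0,"jaw":0},{"xyz":[0,0,-11],"turn":0,"jaw":0},{"xyz":[0,0,-14],"turn":0,"jaw":0},{"xyz":[-3,0,-16],"turn":0,"jaw":0},{"xyz":[-6,0,-17],"turn":0,"jaw":0},{"xyz":[-9,0,-17],"turn":0,"jaw":0},{"xyz":[-12,0,-17],"turn":0,"jaw":0},{"xyz":[-12,0,-17],"turn":0,"jaw":0},{"xyz":[-12,0,-17],"turn":0,"jaw":0}]'
python3 - <<'E'
from h import *
a=[cams.get_image(n)["image"] for n in("scene","side")]
o=np.hstack([cv2.resize(a[0][210:400,300:480],(400,420),interpolation=2),cv2.resize(a[1][110:200,170:330],(400,420))])[:,:,::-1]
cv2.imwrite("pics/end.png",o);print(get_state()["contact_force"])
E
```

```text
time_s: 5.32
ee_pos: [0.4641, 0.1539, 0.2117]
tcp_rot: [[0.002, 1.0, 0.0], [1.0, -0.002, 0.0], [0.0, 0.0, -1.0]]
contact_force: [0.0, -0.2, -0.1]
width: 0.001
gripper_force: 0.0
[ 0.30409947  0.13312836 -1.18020832]
```

View pics/end.png

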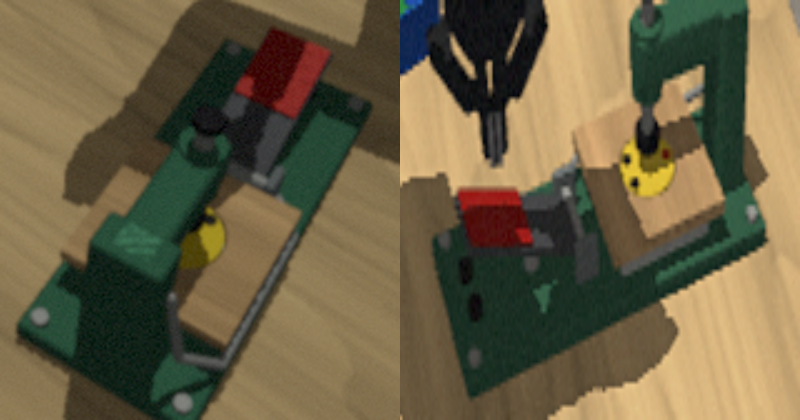

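The pedal is back up (red pad at about (285,75) in the left crop and (495,218) in the right). The yellow piece sits flush with its board, with no visible rim, and the gripper is clear of everything.

```bash
python3 -c "
from plant import bot
print(bot.job_done())"
```

```text
the job is handed in; nothing more can be done
None
```

I pushed the red pedal to its stop (38 N), held it there for about half a second and let it spring back up; the yellow piece looks flush in the final pictures, the arm never went near the blue pedal, and the job is handed in (no verdict was returned).

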